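Put the blender battery on charge

ROBOT

A 6-joint arm with a two-finger parallel gripper is mounted at the origin on the work surface. World frame = base frame: x ahead of the robot, y to its left, z up, the work surface at z = 0. Lengths are in mm, angles in rad, forces in N, time in s.
With the tool pointing down it reaches from about 350 to 975 mm from the base axis. Payload 7.1 kg.
Tool frame: the origin (TCP) lies midway between the tips of the shut fingers; the grasp point (between the pads) lies 19 mm behind it (ctrl.tcp_to_grasp is the distance from the TCP to the grasp point, in mm); z points along the fingers, y is the line along which they close (so a half turn about z gives the same grasp; the last joint's range is limited). The gripper opens to 88 mm and grips with 3 to 60 N. Pads are 20 mm wide; open, the fingers measure 115 mm over their backs; the gripper's body (75 mm by 178 mm) begins 61 mm behind the grasp point.
Start: joints at [1.177, 0.423, 1.63, -0, 1.089, -0.019], TCP at [228.772, 581.608, 222.675] pointing down, gripper open.
Joint ranges: [-3, 3], [-0.9, 2.11], [0.09, 2.58], [-1.31, 4.45], [0.11, 2.69], [-2.54, 2.54]. Speed limits (rad/s): [2.39, 2.39, 3.01, 3.14, 3.14, 3.14].

INTERFACE

Orientations are given as a rotation vector (axis times angle).
In Python, from workcell import get_obs, cams, ticket, boxes_of, ctrl gives the robot as it stands.
- The arm moves only by the shell command python3 -m creep 'ROWS' [OPENING]. ROWS is JSON, one flat list of numbers, 4 for each row, row after row: the shift along the world's x, y, z in m, then the turn about the world's z in rad. In form: [tx, ty, tz, spin, tx, ty, tz, spin, ...]. A call has 1 to 10 rows; each row is the pose to reach, as a shift and turn from the pose commanded when the call began; what a row does not reach only later rows make up. A row lasts 1/12 s, in which the tool goes at most 41.7 mm and 7.16 degrees, less where a joint would pass 70% of its speed; a pose out of reach is approached as far as the arm can. A call with a gripper value outside its range is refused whole. OPENING is the opening, from 0 (shut) to 1 (fully open), set as the call begins (- or left out, the last holds). The fingers move at their own pace and stop on an object; the grip force is fixed at half the most. Time passes only in rows, so rows that repeat a pose let the fingers close. It gives the time, the measured TCP pose, the force, the opening and the grip force at its end, in the units of the state.
- get_obs(): the state, without advancing time (a new reading comes with each control period).
- cams.get_image(name): name is "side" or "top" or "wrist"; returns (picture, depth): 420x560x3 uint8, red, green, blue; 420x560 float32, mm along the optical axis (not along the pixel's ray), 0 where there is no reading.
- cams.get_calibration(name): a dict with "mtx" (3x3 intrinsics, pixels), "D" ([k1, k2, p1, p2, k3] as OpenCV has them; the pictures are not rectified), "R" (3x3) and "t" (3): a world point X has camera coordinates R X + t; the wrist camera has in their place "mount" (4x4, takes a point from camera to tool coordinates, whose origin is the TCP and whose axes are the flange's). Camera axes: x right, y down, z forward; pixel columns grow to the right and rows downward; lengths in mm; the calibration is good to about 2 mm. A picture is of the moment at which its call begins: read the wrist's pose just before it. get_calibration takes no time and is no camera call.
- ticket.close_job(): hands the job in; it is judged then, once.
Trained networks look in the newest picture that a camera, given by its name, has taken for a name from the list of things; names that differ only in an ending like _2 or _b are one class to them, and where a whole thing is asked for, a point or a joint stands for the part that bears it (a point fixed in the world has none). Each returns a list of dicts, best first, with "score" (0 to 1); they miss things now and then, are a little off and sometimes report something else, mostly with a low value. They report only what shows in the picture. A call takes as long as a camera call. They do not tell look-alikes from the thing itself.
- boxes_of(camera, target): "centre" ([column, row] in pixels, amid what is visible of it).
The state is a dict: "t": time; "qpos": joint angles; "qvel": joint speeds; "joint_torque": joint torques, N m; "ee_pos": TCP position; "orientation": TCP orientation; "ft_force": force on the tool from outside, world axes, zero at the start; "moment": the same for the moment, N m; "width": finger opening in mm; "grasp_force": force on a finger pad.
Only numpy, scipy, OpenCV 4.12 (cv2) and the standard library are available. Lean on these libraries where they do the work, as an engineer would, in place of code of your own. Each camera call takes 0.05 s, during which the arm holds its last target. There are 200 camera calls.

TASK

On the cafe counter stand two black battery packs and two grey charging docks. Plug the taller, oblong battery pack upright into the dock with the oblong pocket, its long side along the pocket's long side, fully down to the pocket's floor, and let go of it there. Lower it in gently rather than dropping it, and leave the square battery pack standing where it is.

Things in the scene. Friction and masses are not known exactly. Their poses are not given: they have to be found in the camera images.
- oblong_mid (a point): Centre (half-way up) of the oblong battery pack: a plain upright black plastic block, 60 mm along its x, 32 mm along its y, 96 mm tall (z up), standing on the counter, 0.18 to 0.37 kg. The point is 48 mm above its foot. Grip it across its 32 mm sides from above, at or above this point, so that the fingers stay clear of the dock when it is plugged in. It may be plugged in either way round (a half turn makes no difference).
- oblong_dock_pocket (a point): Centre of the pocket's mouth in the dock that has the oblong pocket, at the height of the dock's top face, 32 mm above the counter. The dock is a fixed grey block 120 mm (its x) by 100 mm (its y) by 32 mm tall. The pocket measures 68 mm along x by 40 mm along y and is 24 mm deep (floor 8 mm above the counter); the mouth flares by 6 mm on every side over the top 6 mm. When the pack is home its centre is 24 mm above this point.
- square_mid (a point): Centre of the other battery pack, not to be moved: a black block 46 mm by 46 mm, 80 mm tall, standing loose on the counter. The point is 40 mm above its foot.
- square_dock_pocket (a point): Centre of the mouth of the other dock's pocket, at its top face 32 mm above the counter: the same fixed grey block, with a square pocket 54 mm by 54 mm, 24 mm deep. The oblong pack does not fit into it.
Not all that is in view belongs to the job. What is shaped like the part that bears oblong_mid but red is not meant.

How it is judged (in metres and radians):
At the end, for the whole second after the job is handed in: The oblong pack stands at rest in the oblong pocket, released: its centre within 12 mm of the pocket's centre seen from above and no more than 30 mm above the pocket's mouth (24 mm when fully home), its long side within 0.2 rad (11 degrees) of the pocket's, tilted less than 0.18 rad (10 degrees) (horizontal distance between oblong_mid and oblong_dock_pocket below 0.012 m and z of oblong_mid in the frame of oblong_dock_pocket between 0.015 and 0.03 m and angle between the x axis of oblong_mid and the x axis of oblong_dock_pocket, either way round below 0.2 rad and angle between oblong_mid's own z axis and vertical below 0.18 rad and linear speed of oblong below 0.02 m/s); the robot touches nothing.
It fails at once if the square battery pack is moved by more than 30 mm or knocked over (distance of square_mid from where it was at the start of the episode above 0.03 m).
It fails at once if the oblong pack is dropped or rammed into the pocket (faster than 0.7 m/s just above or in it) (horizontal distance between oblong_mid and oblong_dock_pocket below 0.03 m and z of oblong_mid in the frame of oblong_dock_pocket below 0.07 m and linear speed of oblong above 0.7 m/s).
It also fails if it takes over 38 s, if anything falls off the work surface, if the arm or the gripper's body presses on something with over 40 N, if the wrist force passes 120 N, or if a joint passes its speed limit or range.

## Working session

There is one attempt and no reset: what is moved stays moved. The work goes in short steps, Python scripts to look and compute and a shell command to move; the robot and the scene stay as the last step left them, time stands still between calls to the robot, and variables do not carry over. Pictures are saved under pics/ and viewed, at most 10 in all, crops included, and the job is handed in when it is done.

```bash
ls; mkdir -p pics; python3 - <<'E'
from workcell import *
import cv2,numpy as np
o=get_obs();print(o)
ims=[]
for c in("top","side"):
    im,d=cams.get_image(c);np.savez(f"pics/{c}0.npz",im=im,d=d);ims.append(im)
    cv2.imwrite(f"pics/{c}0.png",im[:,:,::-1])
    for n in("oblong_mid","oblong_dock_pocket","square_mid","square_dock_pocket"):
        print(c,n,[(np.round(b["centre"]),round(b["score"],2)) for b in boxes_of(c,n)])
    k=cams.get_calibration(c);print({a:np.round(k[a],3).tolist() for a in k})
E
```

```text
pics
{'t': 0.0, 'qpos': array([ 1.17701087e+00,  4.23828708e-01,  1.63070713e+00,  5.13119338e-06,
        1.08857306e+00, -1.90108935e-02]), 'qvel': array([-0.00053846, -0.00084424,  0.00043065,  0.00046707,  0.00162098,
        0.00015726]), 'joint_torque': array([ 1.34336118e-03, -5.44638097e+01, -2.73667198e+01,  6.45095645e-02,
        2.27883953e-02, -1.64749131e-04]), 'ee_pos': array([228.55522461, 581.1086152 , 221.90253376]), 'orientation': array([-5.85200124e-01, -3.08628572e+00,  2.32946764e-03]), 'ft_force': array([ 0.07355262,  0.45992508, -0.21651236]), 'moment': array([-0.02248983,  0.00158113, -0.01115515]), 'grasp_force': 0.0, 'width': 87.69534874289157}
top oblong_mid [(array([160., 200.]), 0.91), (array([122., 177.]), 0.89)]
top oblong_dock_pocket [(array([330., 253.]), 0.63)]
top square_mid [(array([235., 228.]), 0.66)]
top square_dock_pocket [(array([427., 203.]), 0.78)]
{'mtx': [[398.593, 0.0, 275.309], [0.0, 398.593, 207.713], [0.0, 0.0, 1.0]], 'D': [-0.11, 0.0, 0.0, 0.0, 0.0], 'R': [[-0.004, -1.0, 0.0], [-0.973, 0.004, -0.229], [0.229, -0.001, -0.973]], 't': [34.438, 549.591, 825.05]}
side oblong_mid [(array([286., 136.]), 0.94), (array([271., 157.]), 0.77)]
side oblong_dock_pocket [(array([255., 281.]), 0.63)]
side square_mid [(array([260., 201.]), 0.61)]
side square_dock_pocket [(array([353., 376.]), 0.55)]
{'mtx': [[380.947, 0.0, 278.443], [0.0, 380.947, 209.392], [0.0, 0.0, 1.0]], 'D': [-0.087, 0.0, 0.0, 0.0, 0.0], 'R': [[0.974, -0.228, -0.02], [-0.16, -0.618, -0.769], [0.163, 0.752, -0.639]], 't': [-511.109, 175.35, 779.098]}
```

View pics/top0.png

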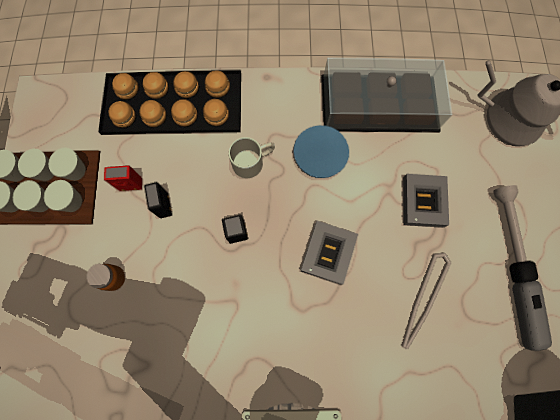

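View pics/side0.png

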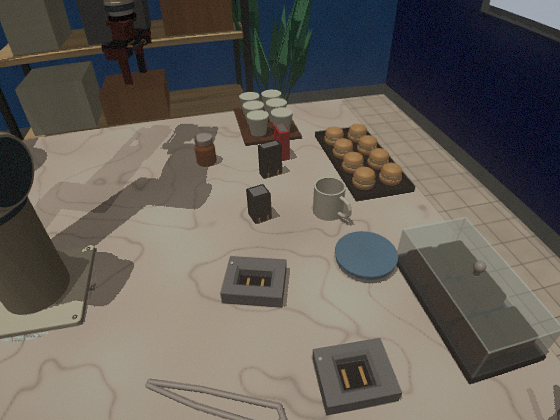

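Top view: black oblong pack at about (158,199), and a red look-alike at (122,178), which is excluded by its colour. The square pack is at (234,228). The docks are at (328,252) and (426,200). I'll measure the packs and both pockets using depth, and enlarge crops of the candidates.

```bash
cat > h.py <<'E'
import numpy as np,cv2
from workcell import cams
def cloud(c,d,R=None,t=None):
    k=cams.get_calibration(c); h,w=d.shape
    g=np.stack(np.meshgrid(np.arange(w),np.arange(h)),-1).reshape(-1,1,2).astype(np.float64)
    n=cv2.undistortPoints(g,k["mtx"],k["D"])[:,0]
    P=np.c_[n,np.ones(len(n))]*d.reshape(-1,1)
    if R is None: R,t=np.array(k["R"]),np.array(k["t"]).ravel()
    return ((P-t)@R).reshape(h,w,3)
def rect(X):
    (c,s,a)=cv2.minAreaRect(X[:,:2].astype(np.float32)); 
    if s[0]<s[1]: s=s[::-1];a+=90
    return np.round(c,1),np.round(s,1),round((a+90)%180-90,1)
E
python3 - <<'E'
from h import *
f=np.load("pics/top0.npz");im,d=f["im"],f["d"];W=cloud("top",d)
ok=d>0
def near(u,v,r):
    m=np.zeros(d.shape,bool);m[v-r:v+r,u-r:u+r]=1;return m&ok
for n,u,v,r,lo,hi in[("table",280,320,15,-20,20),("obl",157,197,25,88,104),("red",122,178,20,88,104),("sq",234,228,20,72,88),("dockA top",328,252,38,26,40),("dockB top",426,200,38,26,40),("dockA pocket",330,252,16,3,22),("dockB pocket",427,202,16,3,22)]:
    m=near(u,v,r)&(W[...,2]>lo)&(W[...,2]<hi);X=W[m]
    m2=cv2.morphologyEx(m.astype(np.uint8),cv2.MORPH_OPEN,np.ones((2,2)))>0
    print(n,m.sum(),np.round(np.median(X[:,2]),1) if len(X) else 0,rect(W[m2]) if m2.sum()>3 else 0, im[m].mean(0).round())
# holes: pixels under top plane enclosed by dock top
for n,u,v in[("A",328,252),("B",426,200)]:
    m=near(u,v,38)&(abs(W[...,2]-32)<4)
    cs,h=cv2.findContours(m.astype(np.uint8),cv2.RETR_CCOMP,cv2.CHAIN_APPROX_NONE)
    for c,hh in zip(cs,h[0]):
        if hh[3]>=0 and cv2.contourArea(c)>50:
            q=c[:,0];print("mouth",n,rect(W[q[:,1],q[:,0]]))
a=cv2.resize(im[160:225,100:180],(400,325),interpolation=cv2.INTER_CUBIC)
b=cv2.resize(im[215:290,295:365],(303,325),interpolation=cv2.INTER_CUBIC)
cv2.imwrite("pics/crop1.png",np.hstack([a,b])[:,:,::-1])
b2=cv2.resize(im[170:230,395:455],(300,300),interpolation=cv2.INTER_CUBIC);
f2=np.load("pics/side0.npz")["im"]
cv2.imwrite("pics/crop2.png",np.hstack([cv2.resize(b2,(300,300)),cv2.resize(f2[250:310,215:295],(400,300),interpolation=cv2.INTER_CUBIC)])[:,:,::-1])
E
```

```text
table 897 0.2 (array([307.9,  21.4]), array([75.6, 66.2]), -0.4) [180. 172. 143.]
obl 399 96.1 (array([457.9, 186.6]), array([375.7,  55.4]), 45.4) [71. 65. 59.]
red 373 95.9 (array([504.2, 213.4]), array([476.2,  56.8]), 55.4) [122.  61.  54.]
sq 446 80.2 (array([437.5,  95.8]), array([216.1,  50.3]), 21.1) [74. 68. 62.]
dockA top 1768 32.0 (array([415., -74.]), array([225. , 121.1]), -28.9) [112. 104.  95.]
dockB top 1592 32.1 (array([ 511.2, -174.9]), array([510.7, 149.2]), -67.8) [100.  93.  84.]
dockA pocket 513 9.0 (array([404.8, -53.1]), array([201.2,  57.7]), -39.7) [54. 46. 34.]
dockB pocket 449 9.7 (array([ 576.7, -329.7]), array([56. , 53.6]), -4.8) [52. 41. 27.]
mouth A (array([455.4, -90.4]), array([80., 52.]), -19.6)
mouth B (array([ 577.5, -327.3]), array([66.2, 64.5]), 87.4)
```

View pics/crop1.png

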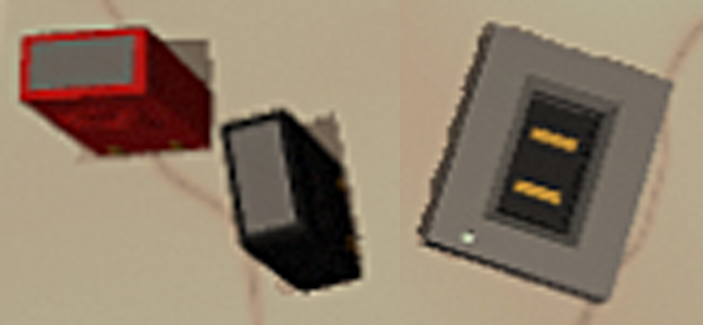

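View pics/crop2.png

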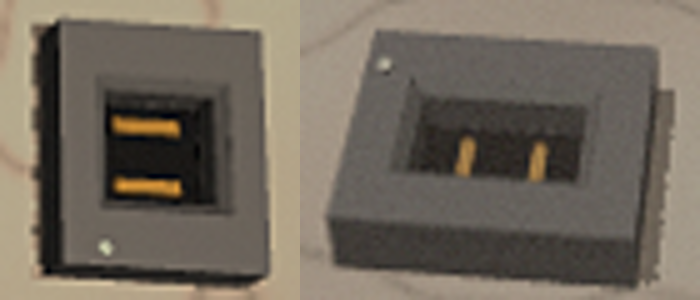

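Crop 1 shows the black oblong pack with its grey cap (full frame about (158,200)), with the red one beside it (excluded). Dock A at (330,252) has a mouth of 80×52 mm, exactly the oblong pocket plus its flare, and dock B is square at 66×65. So the targets are the black pack at (158,200) and dock A. The pack rectangles contain depth outliers, so I'll refine them.

```bash
python3 - <<'E'
from h import *
from scipy.spatial.transform import Rotation as Ro
from workcell import get_obs
f=np.load("pics/top0.npz");im,d=f["im"],f["d"];W=cloud("top",d)
def top(n,u,v,z,tol=4,r=40):
    m=(abs(W[...,2]-z)<tol)&(d>0);q=np.zeros_like(m);q[v-r:v+r,u-r:u+r]=1
    k,l,s,_=cv2.connectedComponentsWithStats((m&q).astype(np.uint8),connectivity=4)
    i=1+np.argmax(s[1:,4]);X=W[l==i];print(n,len(X),np.median(X[:,2]).round(1),rect(X),X[:,:2].mean(0).round(1))
top("obl",152,197,96);top("red",122,178,96);top("sq",234,226,80);top("dockA",328,252,32);top("dockB",426,200,32)
s=np.load("pics/side0.npz");d=s["d"];W=cloud("side",d)
top("obl side",268,150,96,4,18);top("sq side",258,190,80,4,18);top("dockA side",255,280,32,4,45)
o=get_obs();print(Ro.from_rotvec(o["orientation"]).as_matrix().round(3))
E
```

```text
obl 384 96.1 (array([571.7, 301.6]), array([60.6, 33.7]), 14.3) [570.2 300.6]
red 384 96.1 (array([571.7, 301.6]), array([60.6, 33.7]), 14.3) [570.2 300.6]
sq 430 80.2 (array([505.6, 123.7]), array([45.9, 45.7]), -77.1) [505.1 123.2]
dockA 1659 32.1 (array([454.9, -90.1]), array([121.8,  99.4]), -18.9) [454.  -89.3]
dockB 1485 32.2 (array([ 578.3, -327.1]), array([121.6, 102. ]), -4.2) [ 576.8 -326.3]
obl side 157 97.6 (array([572.4, 299.5]), array([62., 35.]), 12.6) [570.6 295.5]
sq side 248 81.5 (array([505.1, 121. ]), array([46.1, 45.7]), -75.0) [504.6 118.4]
dockA side 1817 33.0 (array([454.1, -90.1]), array([120.7, 102.2]), -18.8) [453.3 -93.7]
[[-0.931  0.366 -0.   ]
 [ 0.366  0.931 -0.   ]
 [ 0.    -0.    -1.   ]]
```

Pack: (571.7, 301), long axis at 14.3°. Dock A: (455, -90), long axis at -18.9°. The sizes and heights match the spec in both cameras. The tool must go +343, -281 mm from the start and turn +0.624 rad.

```bash
python3 -m creep '[0.02,-0.016,0,0.04, 0.05,-0.04,0,0.1, 0.08,-0.066,0,0.16, 0.11,-0.09,0,0.22, 0.14,-0.115,0,0.28, 0.17,-0.14,0,0.34, 0.2,-0.164,0,0.4, 0.23,-0.188,0,0.46, 0.26,-0.213,0,0.52, 0.28,-0.23,0,0.56]' 0.8 && python3 -m creep '[0.03,-0.024,-0.01,0.04, 0.05,-0.042,-0.02,0.064, 0.063,-0.051,-0.03,0.064, 0.063,-0.051,-0.04,0.064, 0.063,-0.051,-0.04,0.064, 0.063,-0.051,-0.04,0.064]'
python3 - <<'E'
from h import *
from workcell import *
from scipy.spatial.transform import Rotation as Ro
o=get_obs();M=Ro.from_rotvec(o["orientation"]).as_matrix()
print(o["ee_pos"],np.degrees(np.arctan2(M[1,1],M[0,1])),o["width"],o["qpos"])
im,d=cams.get_image("wrist");cv2.imwrite("pics/w1.png",im[:,:,::-1])
T=np.eye(4);T[:3,:3]=M;T[:3,3]=o["ee_pos"];T=T@np.array(cams.get_calibration("wrist")["mount"])
W=cloud("wrist",d,T[:3,:3].T,-T[:3,:3].T@T[:3,3])
m=(abs(W[...,2]-96)<6)&(d>0)
k,l,s,c=cv2.connectedComponentsWithStats(m.astype(np.uint8),connectivity=4)
for i in range(1,k):
    if s[i,4]>500: X=W[l==i];print(s[i],X[:,2].mean(),rect(X),im[l==i].mean(0))
E
```

```text
t: 1.33
ee_pos: [511.2, 349.4, 222.9]
orientation: [-0.293, 3.127, -0.0]
ft_force: [0.2, 0.4, 0.2]
width: 70.1
grasp_force: 0.0
t: 1.83
ee_pos: [570.4, 301.1, 181.7]
orientation: [0.39, -3.115, 0.001]
ft_force: [0.3, 0.7, -0.4]
width: 70.0
grasp_force: 0.0
[570.41423236 301.12545932 181.74108475] 104.27622368655459 70.04654053894544 [ 4.67095976e-01  4.98752323e-01  1.61135809e+00  4.28474613e-04
  1.03379138e+00 -1.35308691e+00]
[ 262  181   40   73 2836] 96.21346110100133 (array([570. , 301.7]), array([60.2, 31.4]), 13.6) [54.7954866  51.65550071 47.19675599]
[325 277  33  33 755] 95.96287818695168 (array([622.4, 368.1]), array([29.2, 27.5]), 15.3) [116.14437086  52.44768212  45.21059603]
```

The wrist camera confirms the black pack at (570.0, 301.7) and 13.6°, directly under the tool. I'll descend and grip.

```bash
python3 -m creep '[0,0,-0.02,0, 0,0,-0.045,0, 0,0,-0.07,0, 0,0,-0.09,0, 0,0,-0.11,0, 0,0,-0.125,0, 0,0,-0.135,0, 0,0,-0.135,0, 0,0,-0.135,0]' && python3 -m creep '[0,0,0,0,0,0,0,0,0,0,0,0,0,0,0,0,0,0,0,0,0,0,0,0,0,0,0,0,0,0,0,0,0,0,0,0,0,0,0,0]' 0
```

```text
t: 2.63
ee_pos: [571.4, 301.4, 48.1]
orientation: [0.392, -3.117, -0.0]
ft_force: [-0.2, 0.5, 0.9]
width: 70.3
grasp_force: 0.0
t: 3.47
ee_pos: [571.9, 300.6, 47.9]
orientation: [-0.39, 3.117, 0.0]
ft_force: [-1.4, 0.4, 3.3]
width: 32.0
grasp_force: 30.0
```

```bash
python3 -m creep '[0,0,0.01,0, 0,0,0.03,0, 0,0,0.055,0, 0,0,0.08,0, 0,0,0.105,0, 0,0,0.13,0, 0,0,0.145,0, 0,0,0.15,0, 0,0,0.15,0]' && python3 -m creep '[-0.006,-0.02,0,-0.03, -0.014,-0.048,0,-0.08, -0.023,-0.078,0,-0.12, -0.032,-0.108,0,-0.16, -0.041,-0.138,0,-0.21, -0.05,-0.168,0,-0.25, -0.059,-0.198,0,-0.3, -0.068,-0.228,0,-0.34, -0.077,-0.258,0,-0.39, -0.085,-0.285,0,-0.43]' && python3 -m creep '[-0.008,-0.028,0,-0.04, -0.016,-0.055,0,-0.08, -0.023,-0.078,0,-0.12, -0.029,-0.096,0,-0.15, -0.032,-0.106,0,-0.151, -0.032,-0.106,0,-0.151, -0.032,-0.106,0,-0.151, -0.032,-0.106,0,-0.151]'
python3 - <<'E'
from h import *
from workcell import *
from scipy.spatial.transform import Rotation as Ro
o=get_obs();M=Ro.from_rotvec(o["orientation"]).as_matrix()
print(o["ee_pos"],np.degrees(np.arctan2(M[1,1],M[0,1]))-90,o["width"],o["grasp_force"])
T=np.eye(4);T[:3,:3]=M;T[:3,3]=o["ee_pos"]
im,d=cams.get_image("wrist");cv2.imwrite("pics/w2.png",im[:,:,::-1]);np.savez("pics/w2.npz",im=im,d=d,T=T)
s,sd=cams.get_image("side");cv2.imwrite("pics/s2.png",s[:,:,::-1])
C=T@np.array(cams.get_calibration("wrist")["mount"])
W=cloud("wrist",d,C[:3,:3].T,-C[:3,:3].T@C[:3,3])
def comps(W,d,z,t,mn):
    m=(abs(W[...,2]-z)<t)&(d>0)
    k,l,s,c=cv2.connectedComponentsWithStats(m.astype(np.uint8),connectivity=4)
    for i in range(1,k):
        if s[i,4]>mn: X=W[l==i];print(z,s[i],X[:,2].mean().round(1),rect(X))
comps(W,d,32,4,400);comps(W,d,8,4,200)
P=cloud("side",sd);comps(P,sd,o["ee_pos"][2]-46+96,6,60)
cv2.imwrite("pics/v2.png",np.hstack([cv2.resize(im,(400,300)),cv2.resize(s,(400,300))])[:,:,::-1])
E
```

```text
t: 4.22
ee_pos: [572.2, 300.9, 199.2]
orientation: [-0.39, 3.115, 0.001]
ft_force: [0.7, -0.3, -2.2]
width: 31.9
grasp_force: 30.0
t: 5.05
ee_pos: [484.7, 14.1, 196.1]
orientation: [-0.287, -3.125, 0.001]
ft_force: [0.7, 0.1, -2.3]
width: 31.9
grasp_force: 30.0
t: 5.72
ee_pos: [454.8, -89.7, 197.3]
orientation: [-0.517, -3.098, -0.001]
ft_force: [0.2, 0.4, -3.0]
width: 31.8
grasp_force: 30.0
[454.77703403 -89.70798895 197.25570423] -18.966412508503367 31.846658033970105 29.984575510025024
32 [ 230  137  101  107 5605] 32.1 (array([448.5, -88.5]), array([109.9, 100.3]), -18.7)
8 [  43   49   40  215 4070] 9.5 (array([ 342.9, -310.6]), array([240.8,  44.2]), -27.6)
8 [449 146  36  55 205] 8.0 (array([495.9, 108.7]), array([62.2, 29.5]), -30.8)
8 [ 262  164   38   27 1008] 8.9 (array([437.6, -84.7]), array([40.2, 29. ]), 70.9)
247.25570422561313 [498   0  62  22 175] 247.1 (array([2023.6, 1046.6]), array([430.7,  20.6]), -89.6)
247.25570422561313 [ 30  17  38  21 120] 247.2 (array([-159.2, 1332. ]), array([292.6, 102.8]), 68.7)
247.25570422561313 [ 84  21  61  10 181] 247.2 (array([  97.7, 1209.3]), array([251.2,  22.8]), 1.0)
247.25570422561313 [  0 185  24  33 222] 246.9 (array([ 62.7, -11.8]), array([79.8, 14.5]), 79.1)
247.25570422561313 [259 186   7  14  76] 246.0 (array([479., -99.]), array([31.6,  9.8]), 76.9)
```

View pics/v2.png

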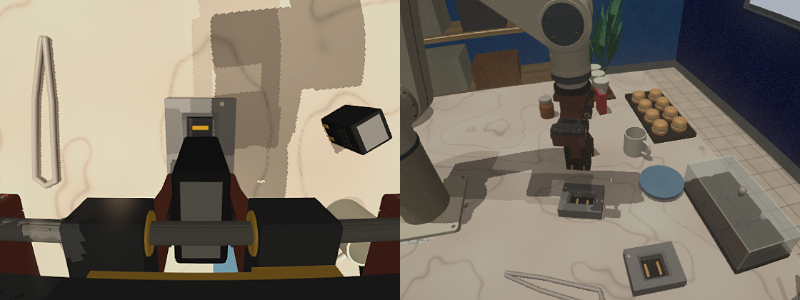

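The pack is held upright, in line with the dock (in the wrist half at (200,205); dock at (200,130)). The wrist depth agrees on the dock: about (453.7, -90.3), -18.7°. I'll lower to just above the mouth, then slowly in.

```bash
python3 -m creep '[0,-0.0005,-0.015,0, 0,-0.0005,-0.035,0, 0,-0.0005,-0.055,0, 0,-0.0005,-0.075,0, 0,-0.0005,-0.09,0, 0,-0.0005,-0.1,0, 0,-0.0005,-0.105,0, 0,-0.0005,-0.105,0]' && python3 -m creep '[0,0,-0.003,0, 0,0,-0.006,0, 0,0,-0.009,0, 0,0,-0.012,0, 0,0,-0.015,0, 0,0,-0.018,0, 0,0,-0.021,0, 0,0,-0.024,0, 0,0,-0.024,0]'
```

```text
t: 6.48
ee_pos: [454.5, -90.4, 91.9]
orientation: [-0.517, -3.097, -0.0]
ft_force: [-0.6, 0.1, -1.8]
width: 31.9
grasp_force: 30.0
t: 7.23
ee_pos: [454.4, -90.8, 68.1]
orientation: [-0.519, -3.097, -0.0]
ft_force: [0.9, -0.7, -2.9]
width: 32.0
grasp_force: 30.0
```

```bash
python3 -m creep '[0,0,-0.002,0, 0,0,-0.004,0, 0,0,-0.006,0, 0,0,-0.008,0, 0,0,-0.01,0, 0,0,-0.011,0, 0,0,-0.012,0, 0,0,-0.012,0, 0,0,-0.012,0]'
```

```text
t: 7.98
ee_pos: [454.8, -90.9, 56.7]
orientation: [-0.519, -3.098, -0.0]
ft_force: [-0.5, -0.1, -2.8]
width: 32.0
grasp_force: 30.0
```

No contact yet, so the floor should be about 1 mm below. I'll touch down, release and retreat straight up.

```bash
python3 -m creep '[0,0,-0.0005,0, 0,0,-0.001,0, 0,0,-0.0015,0, 0,0,-0.0015,0, 0,0,-0.0015,0]' && python3 -m creep '[0,0,0,0, 0,0,0,0, 0,0,0,0, 0,0,0,0, 0,0,0,0, 0,0,0,0, 0,0,0,0]' 0.7 && python3 -m creep '[0,0,0.01,0, 0,0,0.03,0, 0,0,0.055,0, 0,0,0.08,0, 0,0,0.105,0, 0,0,0.13,0, 0,0,0.15,0, 0,0,0.16,0, 0,0,0.16,0]'
python3 - <<'E'
from h import *
from workcell import *
from scipy.spatial.transform import Rotation as Ro
o=get_obs();M=Ro.from_rotvec(o["orientation"]).as_matrix()
T=np.eye(4);T[:3,:3]=M;T[:3,3]=o["ee_pos"]
im,d=cams.get_image("wrist");s,sd=cams.get_image("side")
C=T@np.array(cams.get_calibration("wrist")["mount"])
def comps(n,W,d,z,t,mn):
    m=(abs(W[...,2]-z)<t)&(d>0)&(abs(W[...,0]-455)<120)&(abs(W[...,1]+0)<200)
    k,l,s,c=cv2.connectedComponentsWithStats(m.astype(np.uint8),connectivity=4)
    for i in range(1,k):
        if s[i,4]>mn: X=W[l==i];print(n,z,s[i],np.median(X[:,2]).round(1),rect(X))
W=cloud("wrist",d,C[:3,:3].T,-C[:3,:3].T@C[:3,3])
comps("w",W,d,104,6,300);comps("w",W,d,32,4,400)
P=cloud("side",sd);comps("s",P,sd,104,6,60);comps("s",P,sd,80,4,60)
cv2.imwrite("pics/v3.png",np.hstack([cv2.resize(im,(400,300)),cv2.resize(s,(400,300))])[:,:,::-1])
E
```

```text
t: 8.4
ee_pos: [454.9, -90.9, 55.9]
orientation: [0.519, 3.098, -0.0]
ft_force: [-2.3, 0.7, 8.2]
width: 31.7
grasp_force: 30.0
t: 8.98
ee_pos: [454.8, -90.9, 55.1]
orientation: [-0.519, -3.098, 0.0]
ft_force: [0.4, 0.1, 1.3]
width: 61.7
grasp_force: 0.0
t: 9.73
ee_pos: [456.1, -91.2, 217.7]
orientation: [0.518, 3.094, -0.0]
ft_force: [0.6, -0.5, -0.9]
width: 61.2
grasp_force: 0.0
w 104 [ 263  172   37   66 2359] 104.3 (array([452.7, -90.1]), array([59.1, 31.7]), -18.5)
w 32 [ 234  134   95  108 6766] 32.1 (array([453.2, -90. ]), array([119.6, 100.5]), -19.0)
s 104 [236 245  33  16 446] 105.2 (array([454.7, -91.4]), array([60. , 34.2]), -17.7)
s 80 [251 184  20  17 143] 80.9 (array([504.8, 120.7]), array([45.7, 45.1]), -74.1)
s 80 [237 264  31   5  96] 79.5 (array([ 449.7, -106.7]), array([57.8,  4.8]), -18.2)
```

View pics/v3.png

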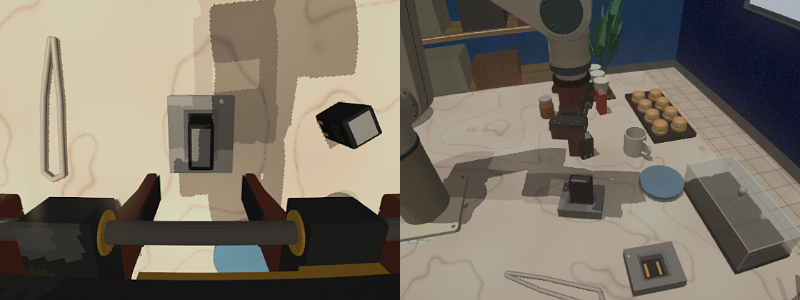

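The pack stands upright in dock A (side half at (581,190)). Its top is at 104 mm, so it is fully home, within 1 mm of the pocket's centre and 0.5° of its axis. The square pack hasn't moved and the gripper is clear.

```bash
python3 -c "
from workcell import ticket
print(ticket.close_job())"
```

```text
the job is handed in; nothing more can be done
None
```

The oblong battery pack is plugged fully into the oblong dock and released, with its top at 104 mm, about 1 mm from the pocket's centre and 0.5° off its axis; the square pack was not moved, and the job was handed in at about 10 s.

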